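# Open the sprung lid of the coffee-capsule box

### The arm

A 6-joint arm with a two-finger parallel gripper is mounted at the origin on a cart in front of the work surface, level with it; the furniture and walls round the work are solid. World frame = base frame: x ahead of the robot, y to its left, z up, the work surface at z = 0. Lengths are in m, angles in rad, forces in N, time in s.
With the tool pointing down it reaches from about 0.275 to 0.75 m from the base axis. Payload 10.2 kg.
Tool frame: the origin (TCP) lies at the very end of the fingers, on their centre line; the grasp point (between the pads) lies 19 mm behind it; z points along the fingers, y is the line along which they close (so a half turn about z gives the same grasp; the last joint's range is limited). The gripper opens to 85 mm and grips with 20 to 120 N. Pads are 22 mm wide; open, the fingers measure 114 mm over their backs; the gripper's body (76 mm by 85 mm) begins 54 mm behind the grasp point. The pads swing forward as they close: fully open they stand 13 mm farther back than shut.
Start: joints at [1.072, 0.313, 1.498, -0, 1.331, -0.223], TCP at [0.143, 0.505, 0.231] pointing down, gripper open.
Joint ranges: [-2.94, 2.94], [-0.97, 2.17], [0.19, 2.56], [-1.23, 4.37], [0.02, 3.11], [-2.88, 2.88]. Speed limits (rad/s): [2.39, 2.39, 3.01, 3.14, 3.14, 3.14].

### API

Orientations are given as a unit quaternion [w, x, y, z].
In Python, from station import status, viewer, bot gives the robot as it stands.
- The arm moves only by the shell command python3 -m inch 'ROWS' [FORCE]. ROWS is text: rows parted by semicolons, each of 7 numbers parted by spaces: the shift along the tool's x, y, z in cm, then the turn, a rotation vector about the tool's x, y, z in rad, then the closure, from 0 (fully open) to 1 (shut). In form: dx dy dz ax ay az grip; .... A call has 1 to 10 rows; each row shifts and turns the commanded pose from where the row before left it, along the tool's axes as they then stand; what a row does not reach is not made up. A row lasts 1/10 s, in which the tool goes at most 50 mm and 8.59 degrees, less where a joint would pass 70% of its speed; a pose out of reach is approached as far as the arm can. A call with a gripper value outside its range is refused whole. The fingers move at their own pace and stop on an object; FORCE is the grip in N (left out, the last holds). Time passes only in rows, so rows that do not move let the fingers close. It gives the time, the measured TCP pose, the force, the opening and the grip force at its end, in the units of the state.
- status.get_state(): the state, without advancing time (a new reading comes with each control period).
- viewer.camera(name): name is "side" or "top"; returns the picture (400x640x3 uint8, red, green, blue); there is no depth.
- viewer.calibration(name): a dict with "vfov" (degrees; the focal length in pixels is half the picture's height over the tangent of half this angle, whatever the lens; pixels are square), "cx", "cy" (the principal point, pixels), "world_from_camera" (4x4, takes a point from camera to world coordinates). Camera axes: x right, y down, z forward; pixel columns grow to the right and rows downward; lengths in m; the calibration is good to about 2 mm. A picture is of the moment at which its call begins. calibration takes no time and is no camera call.
- bot.finish_job(): hands the job in; it is judged then, once.
The state is a dict: "clock": time; "joint_positions": joint angles; "joint_vel": joint speeds; "effort": joint torques, N m; "eef_pos": TCP position; "tcp_rot": TCP orientation; "force": force on the tool from outside, world axes, zero at the start; "moment": the same for the moment, N m; "opening": finger opening in m; "grasp_force": force on a finger pad.
Only numpy, scipy, OpenCV 4.12 (cv2) and the standard library are available. Lean on these libraries where they do the work, as an engineer would, in place of code of your own. Each camera call takes 0.05 s, during which the arm holds its last target. There are 200 camera calls.

### The job

Guests want coffee: open the larger of the two wooden boxes with a push button on the lid. The lid is strongly sprung, so press its round button to release the catch and then ease the lid up slowly to its stop, steadying it all the way so that it never flies open, and leave it standing open. Leave the smaller box shut.

Things in the scene. Friction and masses are not known exactly. Their poses are not given: they have to be found in the camera images.
- large_box_lid (a joint): Lid of the larger box, rad: 0 shut, 1.1 open at its stop, where it stays. A flat plate 150 mm (button side to hinge) x 170 mm, top face 101 mm above the worktop, hinged on the rim far from the robot (box yaw up to 0.45 rad). Sprung open: shut but unlatched, it pushes up with 4.5 N at the button, 0.5 N at the stop. Let go it flies open (3 rad/s is too fast); the last 0.15 rad is soft.
- large_box_button_top (a point): Centre of the top of the larger box's round steel button, 26 mm across, in a dark collar on the lid, 122 mm from the hinge, 28 mm from the front edge; top 113 mm above the worktop, 12 mm above the lid. Goes down 6 mm under 3 N, freeing the catch from 4 mm, and stays down while pressed. It rides on the lid, on a circle about the hinge: follow it with the tips on the lid's outer face.
- large_box_hinge (a point): Middle of the larger box's hinge axis, level with the rim, 90 mm above the worktop; fixed. x points level from the button side to the hinge side, y along the hinge axis, z up. The box is light wood, 150 mm deep (along x), 170 mm wide, fixed in place, with coffee capsules inside.
- small_box_lid (a joint): Lid of the smaller box (110 x 110 mm, 60 mm high to the rim, the same wood and make, with a like button), rad: 0 shut. It must stay shut. Either box may be the one on the left.
Things that resemble listed ones, but are neither listed nor needed, are in the scene too. What is shaped like the part that bears small_box_lid but red is not meant.

How it is judged:
At the end, for the whole second after the job is handed in: The larger box's lid stands open at its stop (more than 0.95 rad of 1.1), and the smaller box is shut (less than 0.1 rad) (value of joint large_box_lid above 0.95 rad and value of joint small_box_lid below 0.1 rad); the robot touches nothing.
It fails at once if the larger box's lid flies open (faster than 3 rad/s) (velocity of joint large_box_lid above 3 rad/s).
It fails at once if the smaller box is opened (more than 0.1 rad) (value of joint small_box_lid above 0.1 rad).
It also fails if it takes over 35 s, if anything falls off the work surface, if the arm or the gripper's body presses on something with over 40 N, if the wrist force passes 120 N, or if a joint passes its speed limit or range.

## Working session

There is one attempt and no reset: what is moved stays moved. The work goes in short steps, Python scripts to look and compute and a shell command to move; the robot and the scene stay as the last step left them, time stands still between calls to the robot, and variables do not carry over. Pictures are saved under pics/ and viewed, at most 10 in all, crops included, and the job is handed in when it is done.

```bash
mkdir -p pics; ls
python3 - <<'E'
from station import status, viewer, bot
import cv2,numpy as np
for n in ("top","side"):
    im=viewer.camera(n); cv2.imwrite(f"pics/{n}0.png",im[:,:,::-1]); c=viewer.calibration(n); print(n,c["vfov"],c["cx"],c["cy"],np.round(c["world_from_camera"],4).tolist())
s=status.get_state();print({k:np.round(v,3).tolist() for k,v in s.items()})
E
```

```text
pics
top 42.372843273039074 322.95268731571554 203.12029907556683 [[-0.0649, -0.9754, 0.2109, 0.3314], [-0.9979, 0.0648, -0.0073, 0.0141], [-0.0065, -0.2109, -0.9775, 1.1606], [0.0, 0.0, 0.0, 1.0]]
side 46.25336151308369 322.4865919395775 200.53805083237 [[0.9912, -0.0824, 0.1038, 0.4777], [-0.1324, -0.6394, 0.7574, -0.7378], [0.004, -0.7645, -0.6446, 0.6953], [0.0, 0.0, 0.0, 1.0]]
{'clock': 0.1, 'joint_positions': [1.072, 0.313, 1.498, -0.0, 1.331, -0.223], 'joint_vel': [-0.001, -0.004, -0.003, -0.0, -0.001, -0.001], 'effort': [0.003, -41.29, -26.014, -0.0, 0.003, 0.0], 'eef_pos': [0.143, 0.505, 0.231], 'tcp_rot': [-0.0, 0.137, 0.991, -0.001], 'force': [-0.637, 0.372, -0.51], 'moment': [0.059, 0.01, 0.002], 'grasp_force': 0.0, 'opening': 0.086}
```

View pics/top0.png

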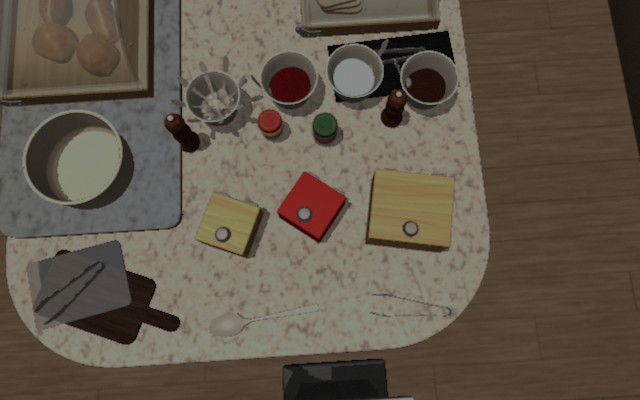

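View pics/side0.png

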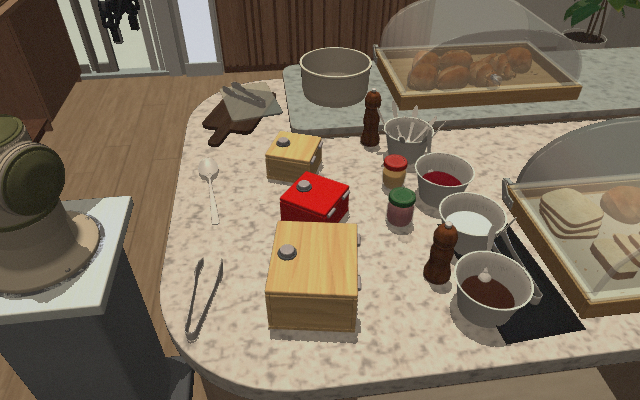

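The top view shows the large wooden box at about (411,209) with its button at (411,229), the small box at (230,223) and a red decoy at (313,207). The side view shows the large box in front at (313,270) with its button at (287,252). The hinge is on the side away from the robot.

```bash
cat > h.py <<'E'
from station import status, viewer, bot
import cv2,numpy as np
def ray(n,uv):
    c=viewer.calibration(n);T=np.array(c["world_from_camera"]);f=200/np.tan(np.radians(c["vfov"]/2))
    d=T[:3,:3]@np.array([(uv[0]-c["cx"])/f,(uv[1]-c["cy"])/f,1]);return T[:3,3],d/np.linalg.norm(d)
def onz(n,uv,z):
    o,d=ray(n,uv);return o+d*(z-o[2])/d[2]
def cross(uv1,uv2):
    o1,d1=ray("top",uv1);o2,d2=ray("side",uv2)
    t=np.linalg.lstsq(np.c_[d1,-d2],o2-o1,rcond=None)[0]
    a,b=o1+d1*t[0],o2+d2*t[1];return (a+b)/2,np.linalg.norm(a-b)
E
python3 - <<'E'
from h import *
B={}
for n,(x0,y0,x1,y1),bx in (("top",(355,160,465,260),(395,215,427,243)),("side",(255,215,370,340),(270,238,305,266))):
    im=cv2.imread(f"pics/{n}0.png");hsv=cv2.cvtColor(im,cv2.COLOR_BGR2HSV)
    b=hsv[bx[1]:bx[3],bx[0]:bx[2]]
    m=((b[:,:,1]<60)&(b[:,:,2]>90)).astype(np.uint8)
    k,l,s,c=cv2.connectedComponentsWithStats(m);i=1+s[1:,4].argmax();B[n]=c[i]+[bx[0],bx[1]];print(n,"button",B[n],s[i])
    if n=="top":
        w=((hsv[:,:,1]>70)&(hsv[:,:,2]>150)).astype(np.uint8);r=np.zeros_like(w);r[y0:y1,x0:x1]=w[y0:y1,x0:x1]
        r=cv2.morphologyEx(r,cv2.MORPH_CLOSE,np.ones((25,25)))
        cs=max(cv2.findContours(r,0,2)[0],key=cv2.contourArea)
        P=np.array([onz(n,p[0],.101)[:2] for p in cs],np.float32)
        R=cv2.minAreaRect(P);print(R,cv2.boxPoints(R))
print(onz("top",B["top"],.113),onz("side",B["side"],.113),cross(B["top"],B["side"]))
v=cv2.hconcat([cv2.resize(cv2.imread("pics/top0.png")[155:265,355:465],(390,390),interpolation=2),cv2.resize(cv2.imread("pics/side0.png")[210:335,255:380],(390,390),interpolation=2)]);cv2.imwrite("pics/c.png",v)
E
```

```text
top button [410.73737374 227.78787879] [10  8 12 11 99]Traceback (most recent call last):
  File "<stdin>", line 11, in <module>
ValueError: max() iterable argument is empty
```

```bash
cat > m.py <<'E'
from h import *
B={}
for n,(x0,y0,x1,y1),bx in (("top",(355,160,465,260),(395,215,427,243)),("side",(255,215,370,340),(270,238,305,266))):
    im=cv2.imread(f"pics/{n}0.png");hsv=cv2.cvtColor(im,cv2.COLOR_BGR2HSV)
    b=hsv[bx[1]:bx[3],bx[0]:bx[2]]
    m=((b[:,:,1]<60)&(b[:,:,2]>90)).astype(np.uint8)
    k,l,s,c=cv2.connectedComponentsWithStats(m);i=1+s[1:,4].argmax();B[n]=c[i]+[bx[0],bx[1]];print(n,"button",B[n],s[i])
    if n=="top":
        print(hsv[200,390],hsv[244,390],hsv[240,350],hsv[180,440])
        w=((hsv[:,:,1]>85)&(hsv[:,:,2]>130)).astype(np.uint8)*255;r=np.zeros_like(w);r[y0:y1,x0:x1]=w[y0:y1,x0:x1]
        r=cv2.morphologyEx(r,cv2.MORPH_OPEN,np.ones((3,3)))
        cs=max(cv2.findContours(r,cv2.RETR_EXTERNAL,cv2.CHAIN_APPROX_NONE)[0],key=cv2.contourArea)
        P=np.array([onz(n,p[0],.101)[:2] for p in cs],np.float32)
        R=cv2.minAreaRect(P);print(R,cv2.boxPoints(R))
print(onz("top",B["top"],.113),onz("side",B["side"],.113),cross(B["top"],B["side"]))
v=cv2.hconcat([cv2.resize(cv2.imread("pics/top0.png")[155:265,355:465],(390,390),interpolation=2),cv2.resize(cv2.imread("pics/side0.png")[210:335,255:380],(390,390),interpolation=2)]);cv2.imwrite("pics/c.png",v)
E
python3 m.py
```

```text
top button [410.73737374 227.78787879] [10  8 12 11 99]
[ 24 102 135] [ 16 133  50] [ 25  36 135] [ 23 102 135]
((0.5403621792793274, -0.1790218949317932), (0.16601182520389557, 0.14578646421432495), 79.55770874023438) [[ 0.4536318  -0.24744153]
 [ 0.59700376 -0.2738646 ]
 [ 0.6270926  -0.11060226]
 [ 0.4837206  -0.08417919]]
side button [286.68907563 249.28571429] [ 10   6  15  11 119]
[ 0.4937317  -0.17024838  0.113     ] [ 0.49325302 -0.17440948  0.113     ] (array([ 0.49380698, -0.17090588,  0.10949394]), np.float64(0.0009307404732285979))
```

View pics/c.png

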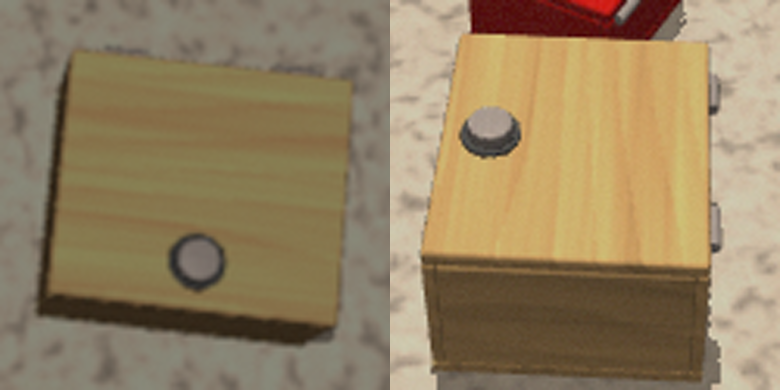

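The top-view rectangle measures 166x146 mm (170x150 expected), and the button found from the rectangle agrees with the direct measurement: about (0.494, -0.171), yaw -0.182. I'll align the tool's x axis to the box, shut the fingers and cross over at the current height.

```bash
python3 -m inch '0 0 0 0 0 -0.094 1; -2 -2.6 0 0 0 0 1; -2.35 -3 0 0 0 0 1; -2.35 -3 0 0 0 0 1; -2.35 -3 0 0 0 0 1; -2.35 -3 0 0 0 0 1; -2.35 -3 0 0 0 0 1; -2.35 -3 0 0 0 0 1; -2.35 -3 0 0 0 0 1; -2.35 -3 0 0 0 0 1' 40
python3 -m inch '-2.35 -3 0 0 0 0 1; -2.35 -3 0 0 0 0 1; -2.35 -3 0 0 0 0 1; -2.35 -3 0 0 0 0 1; -2.35 -3 0 0 0 0 1; -2.35 -3 0 0 0 0 1; -2.35 -3 0 0 0 0 1; -2.35 -3 0 0 0 0 1; -2.35 -3 0 0 0 0 1; 0 0 0 0 0 0 1'
```

```text
clock: 1.1
eef_pos: [0.2997, 0.2045, 0.2312]
tcp_rot: [-0.0, 0.091, 0.996, -0.0]
force: [0.9, 0.7, -0.6]
opening: 0.0
grasp_force: 0.0
clock: 2.1
eef_pos: [0.4597, -0.101, 0.2306]
tcp_rot: [-0.0, 0.093, 0.996, -0.0]
force: [-1.0, 0.1, -0.5]
opening: 0.0002
grasp_force: 0.0
```

```bash
python3 -m inch '-2.33 -3.11 0 0 0 0 1; -2.33 -3.11 0 0 0 0 1; 0 0 2.5 0 0 0 1; 0 0 2.5 0 0 0 1; 0 0 2.5 0 0 0 1; 0 0 1.5 0 0 0 1; 0 0 0 0 0 0 1; 0 0 0 0 0 0 1'
python3 - <<'E'
from h import *
a,b=[viewer.camera(n)[:,:,::-1] for n in("top","side")]
v=cv2.hconcat([cv2.resize(a[140:280,340:480],(400,400),interpolation=2),cv2.resize(b[190:330,230:370],(400,400),interpolation=2)]);cv2.imwrite("pics/d.png",v)
E
```

```text
clock: 2.9
eef_pos: [0.4933, -0.1671, 0.1418]
tcp_rot: [0.0, 0.091, 0.996, -0.0]
force: [-0.2, -0.2, -0.1]
opening: -0.0
grasp_force: 0.0
```

View pics/d.png

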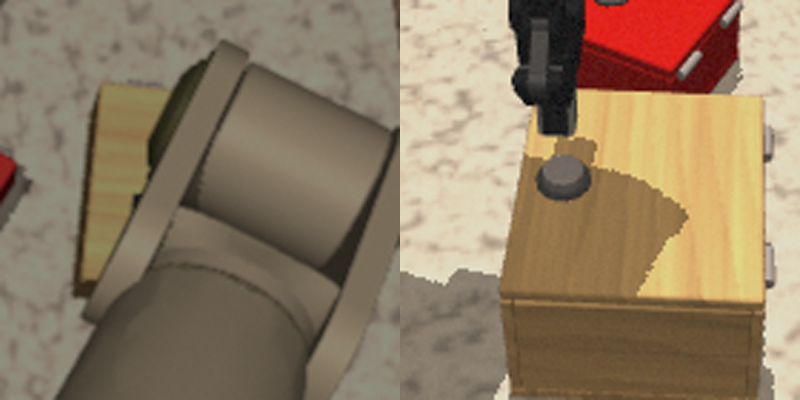

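The side view shows the tip at crop (558,130), a few mm to the far side of the button at (563,172). I'll shift 3.5 mm in y and lower to just above the button. I'll also work out the follow path.

```bash
python3 -m inch '0 -0.35 1 0 0 0 1; 0 0 1 0 0 0 1; 0 0 0.5 0 0 0 1; 0 0 0 0 0 0 1; 0 0 0 0 0 0 1'
cat > path.py <<'E'
import numpy as np
w=.011
def tcp(t):
    f=.45*t; r=-.122+.008*min(t/.5,1); h=.017+w*np.sin(t-f)+.004*min(t/1.1,1)
    return np.array([r*np.cos(t)+h*np.sin(t), -r*np.sin(t)+h*np.cos(t)+.09]),f
T=np.arange(0,1.33,.12)
for a,b in zip(T[:-1],T[1:]):
    (p,f),(q,g)=tcp(a),tcp(b); d=(q-p)/5*100; m=(f+g)/2
    X=np.array([-np.cos(m),np.sin(m)]);Z=np.array([-np.sin(m),-np.cos(m)])
    print("%.2f  row: %.3f 0 %.3f turn %.4f  x5 -> xb %.4f z %.4f world %s"%(b,d@X,d@Z,(g-f)/5,*q,np.round(np.array([.614,-.193])+q[0]*np.array([.983,-.183]),4)))
E
python3 path.py
```

```text
clock: 3.5
eef_pos: [0.4927, -0.1709, 0.1163]
tcp_rot: [-0.0, 0.091, 0.996, 0.0]
force: [-1.1, 1.0, 0.5]
opening: 0.0001
grasp_force: 0.0
0.12  row: -0.091 0 -0.311 turn 0.0108  x5 -> xb -0.1170 z 0.1224 world [ 0.4989 -0.1716]
0.24  row: -0.113 0 -0.299 turn 0.0108  x5 -> xb -0.1102 z 0.1369 world [ 0.5057 -0.1728]
0.36  row: -0.135 0 -0.286 turn 0.0108  x5 -> xb -0.1016 z 0.1501 world [ 0.5142 -0.1744]
0.48  row: -0.155 0 -0.271 turn 0.0108  x5 -> xb -0.0914 z 0.1620 world [ 0.5241 -0.1763]
0.60  row: -0.144 0 -0.266 turn 0.0108  x5 -> xb -0.0812 z 0.1731 world [ 0.5341 -0.1781]
0.72  row: -0.157 0 -0.257 turn 0.0108  x5 -> xb -0.0700 z 0.1831 world [ 0.5452 -0.1802]
0.84  row: -0.176 0 -0.244 turn 0.0108  x5 -> xb -0.0575 z 0.1915 world [ 0.5575 -0.1825]
0.96  row: -0.194 0 -0.230 turn 0.0108  x5 -> xb -0.0441 z 0.1983 world [ 0.5707 -0.1849]
1.08  row: -0.211 0 -0.215 turn 0.0108  x5 -> xb -0.0298 z 0.2033 world [ 0.5847 -0.1875]
1.20  row: -0.221 0 -0.194 turn 0.0108  x5 -> xb -0.0155 z 0.2063 world [ 0.5988 -0.1902]
1.32  row: -0.234 0 -0.176 turn 0.0108  x5 -> xb -0.0009 z 0.2075 world [ 0.6131 -0.1928]
```

Press: go down 10 mm in gentle steps.

```bash
python3 -m inch '0 0 0.2 0 0 0 1; 0 0 0.2 0 0 0 1; 0 0 0.2 0 0 0 1; 0 0 0.2 0 0 0 1; 0 0 0.2 0 0 0 1; 0 0 0 0 0 0 1; 0 0 0 0 0 0 1'
```

```text
clock: 4.2
eef_pos: [0.4925, -0.171, 0.1065]
tcp_rot: [-0.0, 0.091, 0.996, -0.0]
force: [-3.1, 0.7, 6.6]
opening: -0.0004
grasp_force: 3.1
```

The button is bottomed: z is 0.1065 and the force is 6.6 N. Now I follow the lid up.

```bash
python3 -m inch '-0.09 0 -0.31 0 0.011 0 1; -0.09 0 -0.31 0 0.011 0 1; -0.09 0 -0.31 0 0.011 0 1; -0.09 0 -0.31 0 0.011 0 1; -0.09 0 -0.31 0 0.011 0 1; 0 0 0 0 0 0 1'
```

```text
clock: 4.8
eef_pos: [0.4978, -0.1718, 0.122]
tcp_rot: [-0.027, 0.091, 0.996, 0.002]
force: [-1.3, -0.2, 3.9]
opening: 0.0
grasp_force: 1.9
```

The tip is now above the shut button height and still feels 3.9 N, so the lid is following.

```bash
python3 -m inch '-0.11 0 -0.3 0 0.011 0 1; -0.11 0 -0.3 0 0.011 0 1; -0.11 0 -0.3 0 0.011 0 1; -0.11 0 -0.3 0 0.011 0 1; -0.11 0 -0.3 0 0.011 0 1; -0.135 0 -0.285 0 0.011 0 1; -0.135 0 -0.285 0 0.011 0 1; -0.135 0 -0.285 0 0.011 0 1; -0.135 0 -0.285 0 0.011 0 1; -0.135 0 -0.285 0 0.011 0 1'
```

```text
clock: 5.8
eef_pos: [0.5125, -0.1746, 0.1497]
tcp_rot: [-0.082, 0.09, 0.992, 0.008]
force: [-0.8, 0.4, 3.7]
opening: -0.0002
grasp_force: 1.5
```

```bash
python3 -m inch '-0.155 0 -0.27 0 0.011 0 1; -0.155 0 -0.27 0 0.011 0 1; -0.155 0 -0.27 0 0.011 0 1; -0.155 0 -0.27 0 0.011 0 1; -0.155 0 -0.27 0 0.011 0 1; -0.145 0 -0.265 0 0.011 0 1; -0.145 0 -0.265 0 0.011 0 1; -0.145 0 -0.265 0 0.011 0 1; -0.145 0 -0.265 0 0.011 0 1; -0.145 0 -0.265 0 0.011 0 1'
python3 - <<'E'
from h import *
a,b=[viewer.camera(n)[:,:,::-1] for n in("top","side")]
v=cv2.hconcat([cv2.resize(a[140:280,340:480],(400,400),interpolation=2),cv2.resize(b[150:330,210:390],(400,400),interpolation=2)]);cv2.imwrite("pics/e.png",v)
E
```

```text
clock: 6.8
eef_pos: [0.5325, -0.1782, 0.1726]
tcp_rot: [-0.137, 0.09, 0.986, 0.012]
force: [-1.0, 0.5, 3.2]
opening: -0.0004
grasp_force: 1.0
```

View pics/e.png

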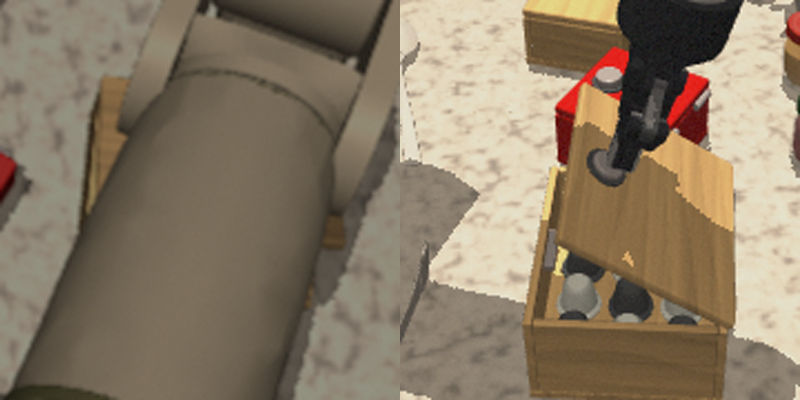

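The tip sits on the button at crop (610,170), and the lid is about halfway up and held. Continue.

```bash
python3 -m inch '-0.16 0 -0.255 0 0.011 0 1; -0.16 0 -0.255 0 0.011 0 1; -0.16 0 -0.255 0 0.011 0 1; -0.16 0 -0.255 0 0.011 0 1; -0.16 0 -0.255 0 0.011 0 1; -0.175 0 -0.245 0 0.011 0 1; -0.175 0 -0.245 0 0.011 0 1; -0.175 0 -0.245 0 0.011 0 1; -0.175 0 -0.245 0 0.011 0 1; -0.175 0 -0.245 0 0.011 0 1'
```

```text
clock: 7.9
eef_pos: [0.556, -0.1825, 0.1908]
tcp_rot: [-0.191, 0.089, 0.977, 0.017]
force: [0.6, -0.0, 1.8]
opening: -0.0
grasp_force: 0.6
```

```bash
python3 -m inch '-0.195 0 -0.23 0 0.011 0 1; -0.195 0 -0.23 0 0.011 0 1; -0.195 0 -0.23 0 0.011 0 1; -0.195 0 -0.23 0 0.011 0 1; -0.195 0 -0.23 0 0.011 0 1; -0.21 0 -0.215 0 0.011 0 1; -0.21 0 -0.215 0 0.011 0 1; -0.21 0 -0.215 0 0.011 0 1; -0.21 0 -0.215 0 0.011 0 1; -0.21 0 -0.215 0 0.011 0 1'
python3 - <<'E'
from h import *
b=viewer.camera("side")[:,:,::-1]
cv2.imwrite("pics/f.png",cv2.resize(b[150:330,210:390],(400,400),interpolation=2))
E
```

```text
clock: 8.9
eef_pos: [0.5832, -0.1875, 0.2024]
tcp_rot: [-0.244, 0.088, 0.965, 0.022]
force: [-0.3, -0.0, 0.8]
opening: 0.0
grasp_force: 0.2
```

View pics/f.png

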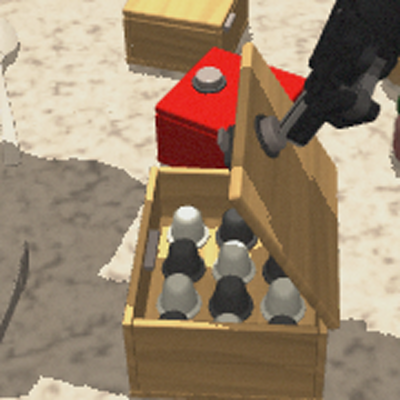

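The lid is nearly at its stop, with the tip still on the button at (270,135). Ease through the stop, then lift clear outward.

```bash
python3 -m inch '-0.22 0 -0.195 0 0.011 0 1; -0.22 0 -0.195 0 0.011 0 1; -0.22 0 -0.195 0 0.011 0 1; -0.22 0 -0.195 0 0.011 0 1; -0.22 0 -0.195 0 0.011 0 1; -0.235 0 -0.175 0 0.011 0 1; -0.235 0 -0.175 0 0.011 0 1; -0.235 0 -0.175 0 0.011 0 1; -0.235 0 -0.175 0 0.011 0 1; -0.235 0 -0.175 0 0.011 0 1'
python3 -m inch '-0.2 0 -0.4 0 0 0 1; -0.2 0 -0.4 0 0 0 1; 0 0 -1 0 0 0 1; 0 0 -1.5 0 0 0 1; 0 0 -1.5 0 0 0 1; 0 0 -1.5 0 0 0 1; 0 0 -1 0 0 0 1; 0 0 0 0 0 0 1; 0 0 0 0 0 0 1; 0 0 0 0 0 0 1'
python3 - <<'E'
from h import *
b=viewer.camera("side")[:,:,::-1]
cv2.imwrite("pics/g.png",cv2.resize(b[100:340,190:430],(480,480),interpolation=2))
E
```

```text
clock: 9.95
eef_pos: [0.6117, -0.1927, 0.2063]
tcp_rot: [-0.297, 0.087, 0.95, 0.027]
force: [-0.4, 0.3, -0.4]
opening: 0.0001
grasp_force: 0.0
clock: 10.95
eef_pos: [0.6249, -0.1922, 0.2541]
tcp_rot: [-0.29, 0.087, 0.953, 0.025]
force: [0.4, -0.4, 0.3]
opening: -0.0006
grasp_force: 0.0
```

View pics/g.png

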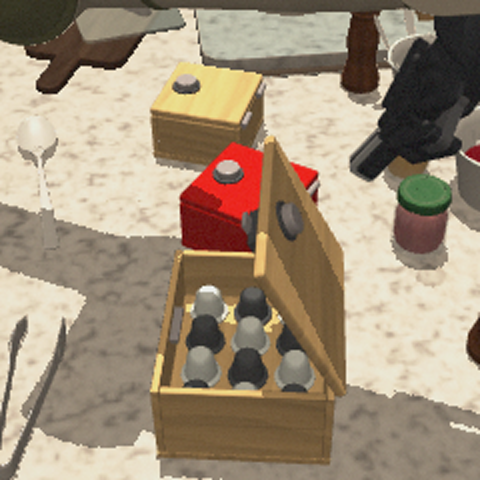

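The lid stands open with the gripper clear, at crop (370,160), and the small box is shut. A quick check of the lid angle from the free-edge corner before handing in.

Run:
```python
from h import *
c=viewer.calibration("side");W=np.linalg.inv(np.array(c["world_from_camera"]));f=200/np.tan(np.radians(c["vfov"]/2))
for t in (.9,1.0,1.1):
  for h in(.0,.011):
    x=-.15*np.cos(t)+h*np.sin(t);z=.15*np.sin(t)+h*np.cos(t)+.09
    p=np.array([.614+.983*x+.183*.085,-.193-.183*x+.983*.085,z,1]);q=W@p
    u=np.array([c["cx"]+f*q[0]/q[2],c["cy"]+f*q[1]/q[2]]);print(t,h,(u-[190,100])*2)
```

```text
0.9 0.0 [232.9588149  149.35207954]
0.9 0.011 [242.81568788 143.32645867]
1.0 0.0 [246.95401399 141.70122941]
1.0 0.011 [257.71832856 136.45812273]
1.1 0.0 [262.10899682 135.16540758]
1.1 0.011 [273.65804428 130.78907703]
```

The seen corner, at about (264-272, 138), matches 1.1 rad.

```bash
python3 -c "
from station import bot
print(bot.finish_job())"
```

```text
the job is handed in; nothing more can be done
None
```

The larger box's lid was eased up to its stop (about 1.1 rad by camera) and left standing open with the gripper clear, the smaller box stayed shut, and the job was handed in at about 11 s on the robot's clock.

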